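Return the paging microphone to its ready mark

ROBOT

A 6-joint arm with a two-finger parallel gripper is mounted at the origin on the work surface. World frame = base frame: x ahead of the robot, y to its left, z up, the work surface at z = 0. Lengths are in m, angles in rad, forces in N, time in s.
With the tool pointing down it reaches from about 0.275 to 0.725 m from the base axis. Payload 5.6 kg.
Tool frame: the origin (TCP) lies at the very end of the fingers, on their centre line; the grasp point (between the pads) lies 19 mm behind it; z points along the fingers, y is the direction in which the jaws open and shut (so a half turn about z gives the same grasp; the last joint's range is limited). The gripper opens to 85 mm and grips with 20 to 120 N. Pads are 22 mm wide; open, the fingers measure 114 mm over their backs; the gripper's body (76 mm by 85 mm) begins 54 mm behind the grasp point. The pads swing forward as they close: fully open they stand 13 mm farther back than shut.
Start: joints at [1.495, 0.255, 0.108, 0, -1.424, -0.285], TCP at [0.194, 0.515, 0.231] pointing down, gripper open.
Joint ranges: [-2.95, 2.95], [-1.21, 1.97], [-1.09, 1.5], [-2.87, 1.71], [-2.94, -0.07], [-3.05, 3.05]. Speed limits (rad/s): [2.57, 2.57, 3.14, 3.14, 3.14, 3.14].

INTERFACE

Orientations are given as [roll, pitch, yaw] about the fixed x, y, z axes, in that order (R = Rz(yaw) Ry(pitch) Rx(roll)).
In Python, from workcell import manip gives the robot as it stands.
- The arm moves only by the tool move_arm, never from a script. Its argument "deltas" is a list that holds one entry, the list of rows, each a list of 5 numbers: the shift along the tool's x, y, z in m, then the turn about the tool's z in degrees, then the opening, from -1 (shut) to 1 (fully open). In form: [[[x, y, z, turn, claw], ...]]. A call has 1 to 8 rows; each row is the pose to reach, as a shift and turn from the pose measured when the call began, along the tool's axes at that moment; what a row does not reach only later rows make up. A row lasts 1/8 s, in which the tool goes at most 62.5 mm and 10.7 degrees, less where a joint would pass 70% of its speed; a pose out of reach is approached as far as the arm can. A call with a gripper value outside its range is refused whole. The fingers move at their own pace and stop on an object; "squeeze" is the grip in N (left out, the last holds). Time passes only in rows, so rows that repeat a pose let the fingers close. It gives the time, the measured TCP pose, the force and the opening at its end, in the units of the state.
- manip.sense(): the state, without advancing time (a new reading comes with each control period).
- manip.camera(name): name is "side" or "top" or "wrist"; returns a dict with "image" (420x560x3 uint8, blue, green, red), "range_z" (420x560 float32, m along the optical axis (not along the pixel's ray), 0 where there is no reading), "intrinsics" (3x3 intrinsics, pixels), "rvec" (rotation vector, rad) and "tvec" (3), from world to camera coordinates, as OpenCV has them; the wrist camera has in their place "T_tool_cam" (4x4, takes a point from camera to tool coordinates, whose origin is the TCP and whose axes are the flange's). Camera axes: x right, y down, z forward; pixel columns grow to the right and rows downward; lengths in m; the calibration is good to about 2 mm. A picture is of the moment at which its call begins: read the wrist's pose just before it.
- manip.hand_in(): hands the job in, once; it reports no verdict.
The state is a dict: "t": time; "joints": joint angles; "joint_vel": joint speeds; "tau": joint torques, N m; "ee_pos": TCP position; "tcp_rot": TCP orientation; "wrist_force": force on the tool from outside, world axes, zero at the start; "moment": the same for the moment, N m; "width": finger opening in m.
Only numpy, scipy, OpenCV 4.12 (cv2) and the standard library are available. Lean on these libraries where they do the work, as an engineer would, in place of code of your own. Each camera call takes 0.05 s, during which the arm holds its last target. There are 200 camera calls.

TASK

The paging microphone's console slides on a rail along the counter and is held by a clamp lever: swing the lever fully open, slide the console until its pointer lines up with the tip of the triangular mark plate (not the round one), then swing the lever fully back to lock it there. Last, press the console's hinged key cover down until its catch holds it shut. Leave everything else on the counter where it is.

Things in the scene. Friction and masses are not known exactly. Their poses are not given: they have to be found in the camera images.
- station: the fixed bed of the paging station, a grey plate 225 mm (x) by 460 mm (y), 16 mm thick, with a low aluminium rail (top 22 mm above the counter). The console slides along its y axis; its x axis points away from the robot. Origin: on the counter, under the rail, mid-length. The counter around it is at z = 0.
- carriage (a joint): position of the sliding microphone console along the station's +y, m; 0 is mid-rail, travel -0.13 to 0.13. Moves with about 8 N when the clamp is open and not at all when locked.
- console (a point): on the sliding console, over the rail's middle line, at the console's top, 62 mm above the counter. The black console reaches from 38 mm on the robot's side of this point to 110 mm beyond it (station x) and 55 mm to either side (y). It rides on a dark steel saddle plate, 100 mm to each side in x and 60 mm in y, top at 31 mm, whose part toward the robot carries clamp and grip fin.
- clamp (a joint): angle of the clamp lever, rad: 0 locked (lever lies along the station's +y), 1.5 fully open (lever points along the station's -x, toward the robot). It turns counter-clockwise from above to open. The brake bites below about 0.5. Takes about 2 to 4 N at the knob and stays where it is left.
- clamp_pivot (a point): point on the clamp lever's upright pivot axis, 75 mm above the counter; a steel hub of 22 mm diameter stands below it, up to 57 mm. Its position moves with the console.
- clamp_knob (a point): grip point on the upright round knob at the free end of the clamp lever, 65 mm from the pivot axis; the knob is 16 mm in diameter, 42 mm tall (51 to 93 mm above the counter); this point is 75 mm above the counter. The knob spins freely on its stud. The lever arm is a 10 mm rod between hub and knob, rising from 55 to 65 mm: fingers closing along it land on it, so pinch across it.
- grip_fin (a point): point in the upright fin by which the console is slid: 26 mm (station x) by 14 mm (station y), from 31 to 83 mm above the counter, standing on the saddle 68 mm to the -y side of the clamp pivot and 37 mm in front of the console (centre to face). This point is on its mid-axis, 75 mm above the counter.
- pointer (a point): tip of the console's steel pointer, a 4 mm wide finger that sticks out of the console's far side (station +x) just over the bed, 31 mm above the counter.
- triangle_mark: the mark to set to: flat dark triangular plate, 21 mm (x) by 24 mm (y), 5 mm thick, fixed on the bed. Origin: at its tip that points to the console, on its underside; its y axis runs along the rail.
- round_mark: another plate, a flat dark disc 22 mm across, 5 mm thick, not to be used. Origin: at its edge nearest the console.
- cover (a joint): angle of the hinged key cover, rad: 0 shut, larger as its edge nearest the robot lifts. Released before the catch has clicked it springs up again to 0.3 or so. The click takes about 4 to 8 N at the edge.
- cover_hinge (a point): middle of the cover's hinge line (along station y) on the console, 68 mm above the counter.
- cover_edge (a point): middle of the top of the cover's free edge, 60 mm from the hinge line (nearest the robot when shut; then 71 mm above the counter). The cover is a grey plate 56 mm long, 80 mm wide, 6 mm thick; a small catch block 14 mm wide stands 13 mm in front of the shut edge, 76 mm high.
- mic_head (a point): upper end of the microphone on its stem, 220 mm above the counter; head 32 mm thick, top at 236 mm, 44 mm behind the cover hinge (station +x). The stem rises from the console nearly straight below it.
- mug: bystander: white ceramic mug, 76 mm wide, 90 tall. Origin: centre of its underside.
- stapler: bystander: stapler, 34 x 140 x 44 mm. Origin: centre of its underside.
- tape: bystander: tape dispenser, 150 x 60 x 84 mm. Origin: centre of its underside.
- stamp: bystander: wooden hand stamp, 38 mm wide, 74 tall. Origin: centre of its underside.
- calculator: bystander: flat desk calculator, 140 x 80 x 16 mm. Origin: centre of its underside.

How it is judged:
By the outcome, as a careful person would: the job done as asked, in the order asked, and still so for the second after the job is handed in, with the robot touching nothing.
It also fails if it takes over 72 s, if anything falls off the work surface, if the arm or the gripper's body presses on something with over 40 N, if the wrist force passes 120 N, or if a joint passes its speed limit or range.

## Working session

There is one attempt and no reset: what is moved stays moved. The work goes in short steps, Python scripts to look and compute and a tool call to move; the robot and the scene stay as the last step left them, time stands still between calls to the robot, and variables do not carry over. Pictures are saved under pics/ and viewed, about 8 in all and at most 12, crops included, and the job is handed in when it is done.

Besides the shell and the picture viewer there is one more tool, called after "Emit:" as name(argument=value, ...), one argument or row to a line, values as JSON. move_arm: Moves the arm, as the interface text tells. Its arguments: {"type":"object","properties":{"deltas":{"type":"array"},"squeeze":{"type":"number"}},"required":["deltas"]}

```bash
mkdir -p pics; cat > h.py <<'E'
import numpy as np, cv2
from workcell import manip
from scipy.spatial.transform import Rotation as R
def cam(name):
    s=manip.sense(); c=manip.camera(name)
    if name=="wrist":
        T=np.eye(4);T[:3,:3]=R.from_euler('xyz',s['tcp_rot']).as_matrix();T[:3,3]=s['ee_pos']
        c['W']=T@c['T_tool_cam']
    else:
        M=np.eye(4);M[:3,:3]=cv2.Rodrigues(np.array(c['rvec'],float))[0];M[:3,3]=np.ravel(c['tvec'])
        c['W']=np.linalg.inv(M)
    return c
def onplane(c,u,v,z):
    d=c['W'][:3,:3]@np.linalg.inv(c['intrinsics'])@np.array([u,v,1.]);o=c['W'][:3,3]
    return o+d*(z-o[2])/d[2]
def cloud(c):
    h,w=c['range_z'].shape;u,v=np.meshgrid(np.arange(w),np.arange(h));z=c['range_z']
    K=c['intrinsics'];P=np.stack([(u-K[0,2])/K[0,0]*z,(v-K[1,2])/K[1,1]*z,z],-1)
    P=P@c['W'][:3,:3].T+c['W'][:3,3];P[z==0]=np.nan;return P
E
python3 - <<'E'
from h import *
for n in("top","side"):
    c=cam(n);cv2.imwrite(f'pics/{n}0.png',c['image']);np.savez(f'{n}0.npz',**c)
    print(n,c['W'][:3,3].round(3),c['intrinsics'][0])
print(manip.sense())
E
```

```text
top [ 0.396 -0.014  1.325] [520.22531772   0.         283.20474922]
side [ 0.24  -0.737  0.729] [380.69836649   0.         276.31697458]
{'t': 0.1, 'joints': array([ 1.49458898e+00,  2.55685201e-01,  1.07152020e-01, -4.01681906e-04,
       -1.42392704e+00, -2.84591853e-01]), 'joint_vel': array([-0.0001436 , -0.0001267 ,  0.00362347,  0.00269861, -0.00063327,
        0.00011086]), 'tau': array([-1.48706236e-03, -3.87605023e+01,  2.38474077e+01,  5.37781924e+00,
       -3.80025580e-03,  6.65950836e-06]), 'ee_pos': array([0.19396618, 0.51418963, 0.23049792]), 'tcp_rot': array([ 3.13988414e+00, -8.58876102e-05, -3.60858243e-01]), 'wrist_force': array([1.19226285, 0.12405965, 0.00149477]), 'moment': array([-0.01655256, -0.0035557 , -0.01223863]), 'width': 0.0855104852710887}
```

View pics/top0.png

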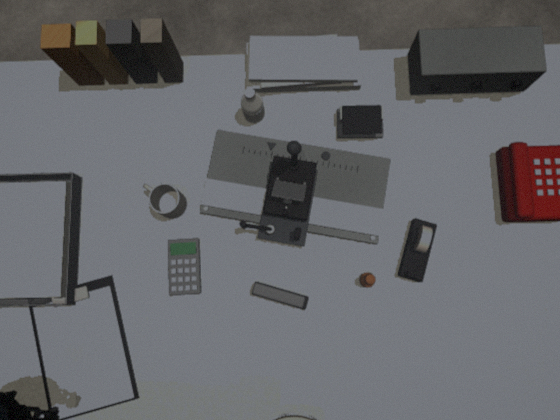

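View pics/side0.png

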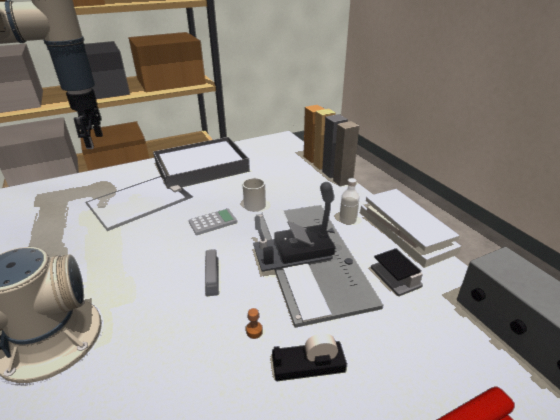

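Top view: station centred at about (295,190), triangle at (271,147), disc at (325,156), knob at (245,225), pivot at (270,230), fin at (297,234). I'll zoom in on it and pull heights.

```bash
python3 - <<'E'
from h import *
c=dict(np.load('top0.npz'));im=c['image']
cr=cv2.resize(im[125:255,195:395],None,fx=4,fy=4,interpolation=cv2.INTER_CUBIC)
cv2.imwrite('pics/topcrop.png',cv2.convertScaleAbs(cr,alpha=1.6))
P=cloud(c)
for u,v in[(245,225),(270,230),(297,234),(271,147),(325,156),(290,190),(294,148),(203,210),(375,239),(220,150)]:print(u,v,P[v,u].round(3))
E
```

```text
245 225 [0.565 0.102 0.092]
270 230 [0.555 0.044 0.057]
297 234 [ 0.541 -0.022  0.081]
271 147 [0.777 0.039 0.021]
325 156 [ 0.749 -0.1    0.018]
290 190 [ 0.648 -0.008  0.087]
294 148 [ 0.711 -0.019  0.235]
203 210 [0.617 0.217 0.016]
375 239 [ 0.531 -0.218  0.016]
220 150 [0.773 0.172 0.019]
```

View pics/topcrop.png

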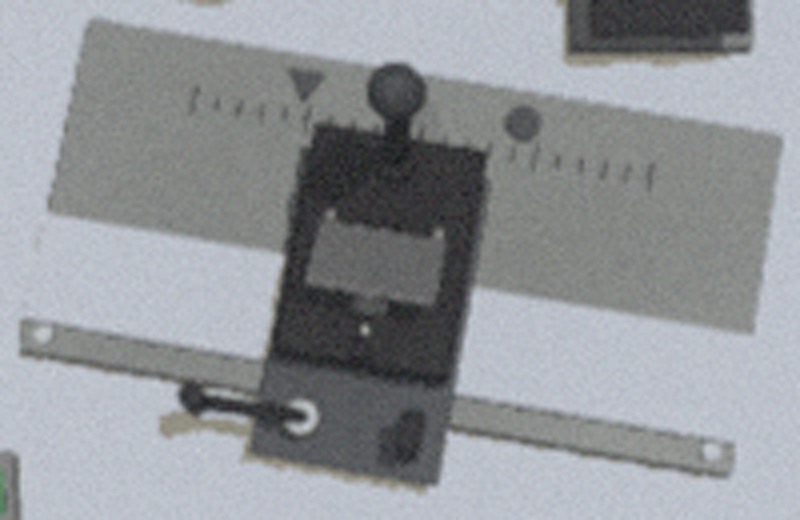

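```bash
cat >> h.py <<'E'
def delta(x,y,z,yawdeg):
    s=manip.sense();M=R.from_euler('xyz',s['tcp_rot']);d=M.inv().apply(np.array([x,y,z])-s['ee_pos'])
    t=-(yawdeg-np.degrees(s['tcp_rot'][2]));t=(t+180)%360-180
    return np.r_[d.round(4),round(t,1)]
E
python3 - <<'E'
from h import *
c=cam("wrist");print(c['T_tool_cam'].round(3),c['intrinsics'].round(0))
print(delta(.50,.04,.33,-9.65))
c=dict(np.load('top0.npz'))
g=lambda a,b,z:onplane(c,195+a/4,125+b/4,z).round(4)
q=(1.5/4)  # resize half-pixel offset is small
for n,a,b,z in[('bedL',92,20,.016),('bedR',780,137,.016),('knob',193,398,.093),('hub',300,415,.057),('fin',405,425,.083),('tri',303,101,.021),('disc',523,124,.021),('mic',397,90,.236),('sadL',250,457,.031),('sadR',437,485,.031),('conFL',320,125,.062),('conFR',488,150,.062),('conNL',273,360,.062),('conNR',447,385,.062)]:print(n,g(a,b,z))
E
```

```text
[[-0.001 -0.945 -0.327  0.085]
 [ 1.    -0.001 -0.     0.   ]
 [-0.    -0.327  0.945 -0.142]
 [ 0.     0.     0.     1.   ]] [[315.   0. 278.]
 [  0. 315. 209.]
 [  0.   0.   1.]]
[  0.4537   0.3358  -0.0988 -11.    ]
bedL [0.8285 0.1778 0.016 ]
bedR [ 0.736  -0.2671  0.016 ]
knob [0.5658 0.1064 0.093 ]
hub [0.5584 0.0443 0.057 ]
fin [ 0.5474 -0.0199  0.083 ]
tri [0.7679 0.04   0.021 ]
disc [ 0.7483 -0.1017  0.021 ]
mic [ 0.7112 -0.02    0.236 ]
sadL [0.5362 0.0772 0.031 ]
sadR [ 0.5156 -0.039   0.031 ]
conFL [0.7404 0.028  0.062 ]
conFR [ 0.7211 -0.0765  0.062 ]
conNL [0.5923 0.06   0.062 ]
conNR [ 0.5739 -0.0464  0.062 ]
```

```bash
python3 - <<'E'
from h import *
print(delta(.64,.07,.33,-10.7))
E
```

```text
[  0.5741   0.2583  -0.0989 -10.    ]
```

Emit:
move_arm(
  deltas=[
    [[0.03,0.01,-0.09,-10,1],[0.08,0.035,-0.1,-10,1],[0.13,0.06,-0.1,-10,0],[0.18,0.08,-0.1,-10,0],[0.23,0.1,-0.1,-10,0],[0.28,0.125,-0.1,-10,0],[0.33,0.15,-0.1,-10,0],[0.38,0.17,-0.1,-10,0]],
  ],
)

```text
t: 1.15
ee_pos: [0.4904, 0.2196, 0.3309]
tcp_rot: [3.14, 0.0, -0.186]
wrist_force: [0.7, 0.9, -0.4]
width: 0.0427
```

```bash
python3 - <<'E'
from h import *
print(delta(.64,.07,.33,-10.7),manip.sense()['ee_pos'],manip.sense()['joints'],manip.sense()['width'])
E
```

```text
[0.1747 0.1193 0.001  0.    ] [0.49042165 0.21956293 0.33091487] [ 7.12829973e-01  2.24587019e-01  3.17275981e-01  6.16314525e-04
 -1.66467967e+00  6.71682778e-01] 0.042713418921815155
```

Emit:
move_arm(
  deltas=[
    [[0.04,0.03,0,0,0],[0.085,0.06,0,0,0],[0.13,0.09,0,0,0],[0.175,0.12,0,0,0],[0.175,0.12,0,0,0]],
  ],
)

```text
t: 1.78
ee_pos: [0.6418, 0.0665, 0.3279]
tcp_rot: [3.138, 0.004, -0.191]
wrist_force: [0.1, -0.5, -0.3]
width: 0.043
```

```bash
python3 - <<'E'
from h import *
import pickle
c=cam("wrist");pickle.dump(c,open('w1.pkl','wb'))
cv2.imwrite('pics/w1.png',cv2.resize(cv2.convertScaleAbs(c['image'],alpha=1.6),(800,600),interpolation=cv2.INTER_CUBIC))
print(c['W'].round(3))
E
```

```text
[[-0.191 -0.926 -0.326  0.726]
 [-0.982  0.181  0.06   0.05 ]
 [ 0.004  0.331 -0.944  0.47 ]
 [ 0.     0.     0.     1.   ]]
```

View pics/w1.png

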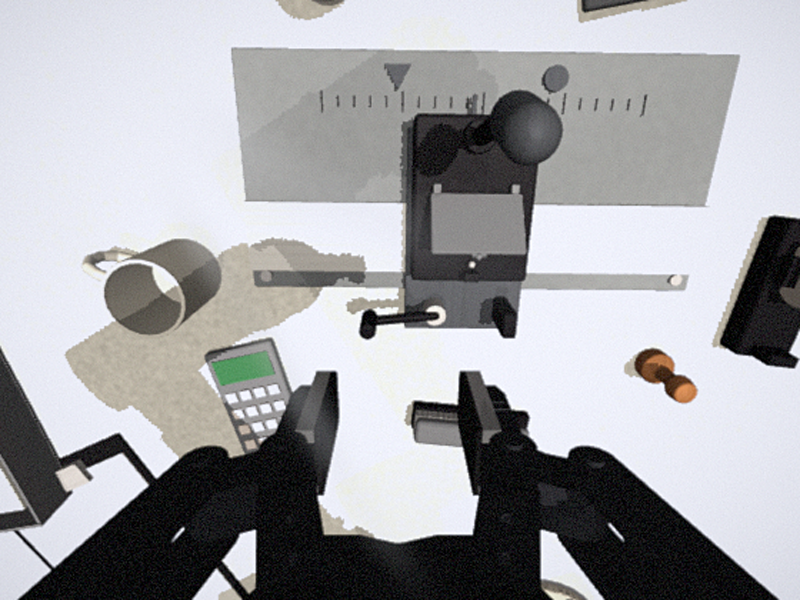

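Pointer tip at about (473,97), triangle tip at (398,91), knob top at (369,318), hub at (437,315), fin at (505,312), all on the 800x600 picture. I'll compute positions.

```bash
python3 - <<'E'
from h import *
import pickle
c=pickle.load(open('w1.pkl','rb'));k=.7
g=lambda a,b,z:onplane(c,a*k,b*k,z)
pts={n:g(a,b,z) for n,a,b,z in[('bedL',233,48,.016),('bedR',739,55,.016),('bednL',246,201,.016),('bednR',706,206,.016),('knob',369,314,.093),('hub',437,315,.057),('fin',502,303,.083),('tri',398,91,.021),('disc',555,91,.021),('ptr',473,96,.031),('railL',265,275,.022),('railR',676,280,.022)]}
for n,p in pts.items():print(n,p.round(4))
for a,b in(('bedL','bedR'),('bednL','bednR'),('railL','railR'),('knob','hub'),('knob','fin')):
    d=pts[a]-pts[b];print(a,b,np.degrees(np.arctan2(d[0],d[1])).round(2),np.hypot(*d[:2]).round(4))
y=np.array([np.sin(np.radians(11)),np.cos(np.radians(11))])
print('slide',(pts['tri']-pts['ptr'])[:2]@y)
cr=c['image'][40:110,250:420];cv2.imwrite('pics/w1c.png',cv2.resize(cv2.convertScaleAbs(cr,alpha=1.8),None,fx=4.7,fy=4.7,interpolation=cv2.INTER_CUBIC))
E
```

```text
bedL [0.8303 0.178  0.016 ]
bedR [ 0.7384 -0.2673  0.016 ]
bednL [0.6987 0.207  0.016 ]
bednR [ 0.6062 -0.2425  0.016 ]
knob [0.5862 0.102  0.093 ]
hub [0.5589 0.0414 0.057 ]
fin [ 0.5697 -0.0183  0.083 ]
tri [0.7673 0.04   0.021 ]
disc [ 0.7401 -0.1004  0.021 ]
ptr [ 0.7496 -0.0248  0.031 ]
railL [0.6229 0.2083 0.022 ]
railR [ 0.5355 -0.2103  0.022 ]
bedL bedR 11.66 0.4547
bednL bednR 11.64 0.4589
railL railR 11.78 0.4276
knob hub 24.24 0.0664
knob fin 7.82 0.1215
slide 0.06696693166456254
```

View pics/w1c.png

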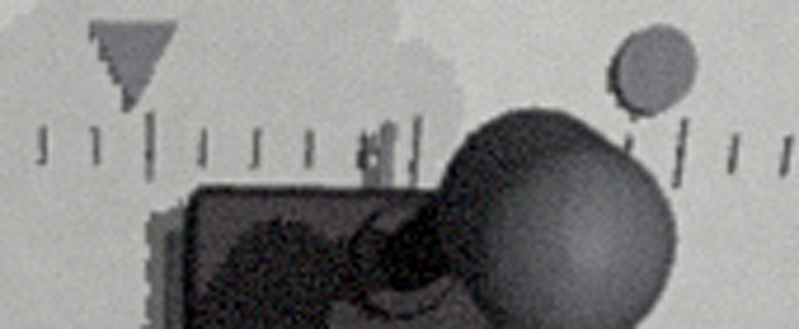

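```bash
python3 - <<'E'
from h import *
import pickle
yw=np.radians(-11.65);X=np.array([np.cos(yw),np.sin(yw)]);Y=np.array([-np.sin(yw),np.cos(yw)])
cs={'top':dict(np.load('top0.npz')),'w':pickle.load(open('w1.pkl','rb'))}
for n,c in cs.items():
    P=cloud(c).reshape(-1,3)
    def blob(nm,ctr,r,z0,z1):
        m=(np.hypot(P[:,0]-ctr[0],P[:,1]-ctr[1])<r)&(P[:,2]>z0)&(P[:,2]<z1)
        q=P[m];a=q[:,:2]@X;b=q[:,:2]@Y
        if m.sum()>2:
            f=lambda v:np.percentile(v,[3,97]); A,B=f(a).mean(),f(b).mean()
            print(n,nm,m.sum(),'z',np.median(q[:,2]).round(4),'st',A.round(4),B.round(4),'ext',np.ptp(f(a)).round(3),np.ptp(f(b)).round(3),'xy',(A*X+B*Y).round(4))
    blob('knob',(.565,.105),.03,.084,.1)
    blob('hub',(.558,.043),.016,.052,.061)
    blob('fin',(.547,-.02),.03,.077,.09)
    blob('cover',(.64,-.01),.05,.070,.1)
c=cs['w']
t=onplane(c,250+130/4.7,40+105/4.7,.021);p=onplane(c,250+388/4.7,40+122/4.7,.031);k=onplane(c,369*.7,330*.7,.093)
h=onplane(c,437*.7,315*.7,.057)
for q in(t,p,k,h):print(q.round(4),q[:2]@X,q[:2]@Y)
E
```

```text
top knob 34 z 0.0923 st 0.5345 0.2205 ext 0.013 0.012 xy [0.5681 0.108 ]
top hub 57 z 0.0565 st 0.5366 0.1574 ext 0.018 0.022 xy [0.5573 0.0458]
top fin 60 z 0.0816 st 0.5369 0.0881 ext 0.024 0.013 xy [ 0.5436 -0.0222]
top cover 478 z 0.0866 st 0.6245 0.1257 ext 0.064 0.074 xy [ 0.6371 -0.003 ]
w knob 124 z 0.0917 st 0.5369 0.2202 ext 0.013 0.013 xy [0.5703 0.1073]
w hub 185 z 0.0565 st 0.5392 0.157 ext 0.018 0.021 xy [0.5598 0.0448]
w fin 196 z 0.0818 st 0.5391 0.088 ext 0.024 0.013 xy [ 0.5458 -0.0227]
w cover 2433 z 0.0861 st 0.6268 0.1256 ext 0.063 0.074 xy [ 0.6393 -0.0036]
[0.7691 0.0409 0.021 ] 0.7450330610773429 0.1953807809385245
[ 0.7507 -0.0268  0.031 ] 0.7406759272317126 0.12536492532701177
[0.5709 0.1053 0.093 ] 0.5378945777528253 0.21844473353028304
[0.5589 0.0414 0.057 ] 0.5390373554215888 0.15344975936158478
```

```bash
cat >> h.py <<'E'
yw=np.radians(-11.65);X=np.array([np.cos(yw),np.sin(yw)]);Y=np.array([-np.sin(yw),np.cos(yw)])
def sd(a,b,z,yawdeg): p=a*X+b*Y; return delta(p[0],p[1],z,yawdeg)
def where():
    s=manip.sense();p=np.array(s['ee_pos'][:2]);return (p@X).round(4),(p@Y).round(4),s['ee_pos'][2].round(4),np.degrees(s['tcp_rot']).round(1),s['wrist_force'].round(1),s['width'].round(4)
E
python3 - <<'E'
from h import *
print(sd(.536,.2205,.2,-101.65))
E
```

```text
[-7.720e-02 -2.600e-02  1.291e-01  9.080e+01]
```

Emit:
move_arm(
  deltas=[
    [[-0.01,-0.003,0,10,0],[-0.02,-0.006,0,20,0],[-0.03,-0.01,0.01,30,0],[-0.045,-0.015,0.02,40,0],[-0.06,-0.02,0.04,50,0],[-0.077,-0.026,0.06,60,0],[-0.077,-0.026,0.09,70,0],[-0.077,-0.026,0.12,80,0]],
  ],
)

```text
t: 2.82
ee_pos: [0.5688, 0.1088, 0.2091]
tcp_rot: [3.139, -0.001, -1.589]
wrist_force: [-0.0, 0.1, 0.3]
width: 0.0428
```

```bash
python3 - <<'E'
from h import *
print(where(),sd(.536,.2205,.12,-101.65),manip.sense()['joints'])
E
```

```text
Traceback (most recent call last):
  File "h.py", line 27, in where
    s=manip.sense();p=np.array(s['ee_pos'][:2]);return (p@X).round(4),(p@Y).round(4),s['ee_pos'][2].round(4),np.degrees(s['tcp_rot']).round(1),s['wrist_force'].round(1),s['width'].round(4)
                                                                                                                                                                         ^^^^^^^^^^^^^^^^
AttributeError: 'float' object has no attribute 'round'
```

Emit:
move_arm(
  deltas=[
    [[0.001,-0.001,0.02,6,0],[0.001,-0.001,0.06,10.6,0],[0.001,-0.001,0.1,10.6,0],[0.001,-0.001,0.13,10.6,0],[0.001,-0.001,0.15,10.6,0],[0.001,-0.001,0.15,10.6,0]],
  ],
)

```text
t: 3.58
ee_pos: [0.5678, 0.108, 0.0581]
tcp_rot: [3.137, -0.003, -1.773]
wrist_force: [-1.0, 0.3, 0.4]
width: 0.043
```

```bash
sed -i "s/s\['width'\].round(4)/round(float(s['width']),4)/" h.py; python3 - <<'E'
from h import *
print(where(),sd(.536,.2205,.058,-101.65))
E
```

```text
(np.float64(0.5343), np.float64(0.2204), np.float64(0.0581), array([ 179.7,   -0.2, -101.6]), array([-1. ,  0.3,  0.4]), 0.043) [-0.0001 -0.0017  0.0001  0.1   ]
```

Emit:
move_arm(
  deltas=[
    [[0,-0.0015,0,0,-0.5],[0,-0.0015,0,0,-0.9],[0,-0.0015,0,0,-0.9],[0,-0.0015,0,0,-0.9]],
  ],
  squeeze=25,
)

```text
t: 4.08
ee_pos: [0.5701, 0.1082, 0.0594]
tcp_rot: [3.139, -0.001, -1.773]
wrist_force: [-1.0, 1.7, 5.7]
width: 0.0154
```

```bash
python3 - <<'E'
from h import *
print(where())
# arc about pivot in tool axes
s=manip.sense();M=R.from_euler('xyz',s['tcp_rot']).as_matrix()
p=np.array(s['ee_pos'][:2]);piv=.538*X+.156*Y;r=p-piv;print(r@X,r@Y)
for a in range(10,100,10):
    th=np.radians(a);q=R.from_euler('z',th).as_matrix()[:2,:2]@r+piv-p
    print(a,(M.T@np.r_[q,0]).round(4))
E
```

```text
(np.float64(0.5365), np.float64(0.2211), np.float64(0.0594), array([ 1.799e+02, -1.000e-01, -1.016e+02]), array([-1. ,  1.7,  5.7]), 0.0154)
-0.001535267952915564 0.06509037421225769
10 [0.0012 0.0113 0.    ]
20 [0.0044 0.0222 0.0001]
30 [0.0094 0.0324 0.0001]
40 [0.0162 0.0415 0.0001]
50 [0.0244 0.0493 0.0002]
60 [0.0338 0.0557 0.0002]
70 [0.0442 0.0602 0.0002]
80 [0.0552 0.0629 0.0002]
90 [0.0665 0.0637 0.0002]
```

Emit:
move_arm(
  deltas=[
    [[0,0,-0.003,0,-0.9],[0.0012,0.0113,-0.003,-10,-0.9],[0.0044,0.022,-0.003,-20,-0.9],[0.0095,0.0325,-0.003,-30,-0.9],[0.016,0.0415,-0.003,-40,-0.9],[0.0245,0.0495,-0.003,-50,-0.9],[0.034,0.0555,-0.003,-60,-0.9],[0.034,0.0555,-0.003,-60,-0.9]],
  ],
)

```text
t: 5.08
ee_pos: [0.5067, 0.0843, 0.0602]
tcp_rot: [3.134, 0.004, -0.726]
wrist_force: [2.9, -3.5, -15.0]
width: 0.0151
```

```bash
cat > arc.py <<'E'
from h import *
import sys
print(where())
s=manip.sense();M=R.from_euler('xyz',s['tcp_rot']).as_matrix()
p=np.array(s['ee_pos'][:2]);piv=.538*X+float(sys.argv[1])*Y;r=p-piv
a0=np.degrees(np.arctan2(-(r@X),r@Y));print('r',np.hypot(*r),'angle',a0)
for a in map(float,sys.argv[2:]):
    th=np.radians(a);d=-np.sin(th)*X+np.cos(th)*Y;q=piv+.065*d-p
    print(a,(M.T@np.r_[q,0]).round(4),round(-(a-a0),1))
E
python3 arc.py .156 70 80 86 89
```

```text
(np.float64(0.4792), np.float64(0.1849), np.float64(0.0602), array([179.6,   0.2, -41.6]), array([  2.9,  -3.5, -15. ]), 0.0151)
r 0.06551865725459621 angle 63.8402286363865
70.0 [0.0013 0.0069 0.    ] -6.2
80.0 [0.0043 0.0178 0.0001] -16.2
86.0 [0.0069 0.0241 0.0002] -22.2
89.0 [0.0085 0.0271 0.0002] -25.2
```

Emit:
move_arm(
  deltas=[
    [[0.0013,0.007,0.001,-8,-0.9],[0.0028,0.0125,0.001,-16,-0.9],[0.0043,0.018,0.001,-22,-0.9],[0.0055,0.021,0.001,-26,-0.9],[0.007,0.024,0.001,-26,-0.9],[0.0078,0.0258,0.001,-26,-0.9],[0.0078,0.0258,0.001,-26,-0.9]],
  ],
)

```text
t: 5.95
ee_pos: [0.4955, 0.0612, 0.0597]
tcp_rot: [3.139, 0.006, -0.274]
wrist_force: [-3.8, 7.5, 2.0]
width: 0.015
```

```bash
python3 arc.py .156 86
```

```text
(np.float64(0.4729), np.float64(0.16), np.float64(0.0597), array([179.9,   0.4, -15.7]), array([-3.8,  7.5,  2. ]), 0.015)
r 0.06517295863417323 angle 86.50133508016091
86.0 [ 0.0002 -0.0006 -0.    ] 0.5
```

Emit:
move_arm(
  deltas=[
    [[0,0,0,0,0],[0,0,0,0,0],[0,0,-0.04,0,0],[0,0,-0.08,0,-0.1],[0,0,-0.08,0,-0.1]],
  ],
)

```text
t: 6.58
ee_pos: [0.4984, 0.0614, 0.1431]
tcp_rot: [-3.141, -0.0, -0.275]
wrist_force: [0.2, 0.2, -0.7]
width: 0.0387
```

```bash
python3 - <<'E'
from h import *
print(where(),sd(.538,.088,.056,-11.65))
c=cam('wrist');P=cloud(c).reshape(-1,3);m=(P[:,2]>.086)&(P[:,2]<.097);a=P[:,:2]@X;b=P[:,:2]@Y
m&=(abs(a-.473)<.03)&(abs(b-.16)<.03);print(m.sum(),np.median(a[m]),np.median(b[m]))
m=(P[:,2]>.077)&(P[:,2]<.088)&(abs(a-.538)<.03)&(abs(b-.088)<.03);print(m.sum(),np.percentile(a[m],[3,97]).mean(),np.percentile(b[m],[3,97]).mean())
E
```

```text
(np.float64(0.4758), np.float64(0.1608), np.float64(0.1431), array([-179.9,   -0. ,  -15.7]), array([ 0.2,  0.2, -0.7]), 0.0387) [ 0.0672  0.0683  0.0871 -4.1   ]
436 0.4751677258043991 0.15962596246051275
940 0.5386658617604501 0.08786264286031675
```

Emit:
move_arm(
  deltas=[
    [[0.03,0.03,0,-4,-0.1],[0.067,0.068,0.01,-4,-0.1],[0.067,0.068,0.05,-4,-0.1],[0.067,0.068,0.084,-4,-0.1],[0.067,0.068,0.084,-4,-0.5],[0.067,0.068,0.084,-4,-0.9],[0.067,0.068,0.084,-4,-0.9],[0.067,0.068,0.084,-4,-0.9]],
  ],
  squeeze=40,
)

```text
t: 7.62
ee_pos: [0.5419, -0.0223, 0.056]
tcp_rot: [3.141, 0.005, -0.205]
wrist_force: [2.3, -1.4, -17.0]
width: 0.0134
```

```bash
python3 - <<'E'
from h import *
w=where();print(w,sd(w[0],w[1]+.07,w[2],-11.65))
E
```

```text
(np.float64(0.5353), np.float64(0.0876), np.float64(0.056), array([180. ,   0.3, -11.8]), array([  2.3,  -1.4, -17. ]), 0.0134) [-0.0001 -0.07   -0.     -0.1   ]
```

Emit:
move_arm(
  deltas=[
    [[0,0,0,0,-0.9],[0,-0.012,0,0,-0.9],[0,-0.024,0,0,-0.9],[0,-0.036,0,0,-0.9],[0,-0.048,0,0,-0.9],[0,-0.058,0,0,-0.9],[0,-0.066,0,0,-0.9],[0,-0.066,0,0,-0.9]],
  ],
)

```text
t: 8.62
ee_pos: [0.5551, 0.042, 0.0561]
tcp_rot: [3.14, 0.006, -0.205]
wrist_force: [0.2, -3.8, -11.9]
width: 0.0132
```

```bash
python3 - <<'E'
from h import *
import pickle
print(where())
c=cam('wrist');pickle.dump(c,open('w2.pkl','wb'));t=cam('top')
t=cv2.convertScaleAbs(t['image'][125:255,195:395],alpha=1.6)
im=cv2.convertScaleAbs(c['image'],alpha=1.6)
cv2.imwrite('pics/w2.png',np.hstack([cv2.resize(im,(400,300)),cv2.resize(t,(400,300),interpolation=cv2.INTER_CUBIC)]))
E
```

```text
(np.float64(0.5352), np.float64(0.1532), np.float64(0.0561), array([179.9,   0.3, -11.8]), array([  0.2,  -3.8, -11.9]), 0.0132)
```

View pics/w2.png

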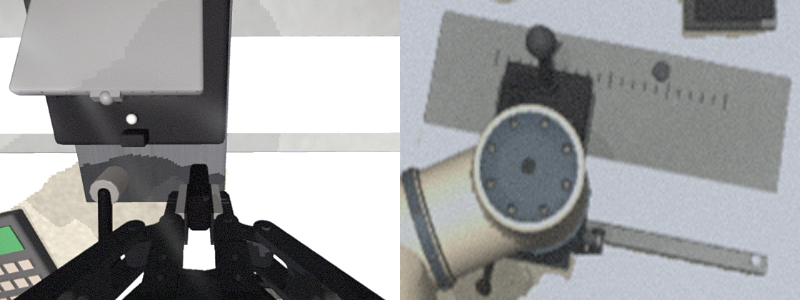

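The console moved with the fin by 65.6 mm. I'll take the remaining ~4.4 mm, then release and look from above.

Emit:
move_arm(
  deltas=[
    [[0,-0.003,0,0,-0.9],[0,-0.0045,0,0,-0.9],[0,-0.0045,0,0,-0.9],[0,-0.0045,0,0,-0.1],[0,-0.0045,0,0,-0.1],[0,-0.0045,-0.04,0,-0.1],[0,-0.0045,-0.09,0,-0.1],[0,-0.0045,-0.12,0,-0.1]],
  ],
)

```text
t: 9.72
ee_pos: [0.5585, 0.047, 0.1807]
tcp_rot: [-3.14, -0.001, -0.205]
wrist_force: [0.9, -0.5, -1.0]
width: 0.0383
```

```bash
python3 - <<'E'
from h import *
print(where(), sd(.66,.18,.33,-11.65))
E
```

```text
(np.float64(0.5375), np.float64(0.1588), np.float64(0.1807), array([-179.9,   -0. ,  -11.7]), array([ 0.9, -0.5, -1. ]), 0.0383) [ 0.1226 -0.0217 -0.1492 -0.1   ]
```

Emit:
move_arm(
  deltas=[
    [[0,0,-0.05,0,-0.1],[0,-0.01,-0.11,0,-0.1],[0.01,-0.02,-0.15,0,-0.1],[0.05,-0.037,-0.15,0,-0.1],[0.1,-0.037,-0.15,0,-0.1],[0.145,-0.037,-0.15,0,-0.1],[0.145,-0.037,-0.15,0,-0.1],[0.145,-0.037,-0.15,0,-0.1]],
  ],
)

```text
t: 10.72
ee_pos: [0.708, 0.0536, 0.3317]
tcp_rot: [-3.139, -0.003, -0.205]
wrist_force: [-0.5, -0.7, -0.3]
width: 0.0386
```

```bash
python3 - <<'E'
from h import *
import pickle
print(where())
c=cam('wrist');pickle.dump(c,open('w3.pkl','wb'))
# project expected tip
q=np.linalg.inv(c['W'])@np.r_[.743*X+.195*Y,.025,1];uv=c['intrinsics']@q[:3]/q[2];print(uv)
u,v=uv[:2].astype(int);u0,v0=max(u-60,0),max(v-45,0);print(u0,v0)
cr=c['image'][v0:v0+90,u0:u0+120];cv2.imwrite('pics/w3.png',cv2.resize(cv2.convertScaleAbs(cr,alpha=1.8),None,fx=6,fy=6,interpolation=cv2.INTER_CUBIC))
E
```

```text
(np.float64(0.6826), np.float64(0.1954), np.float64(0.3317), array([-179.9,   -0.2,  -11.7]), array([-0.5, -0.7, -0.3]), 0.0386)
[278.64745052 119.57822018   1.        ]
218 74
```

View pics/w3.png

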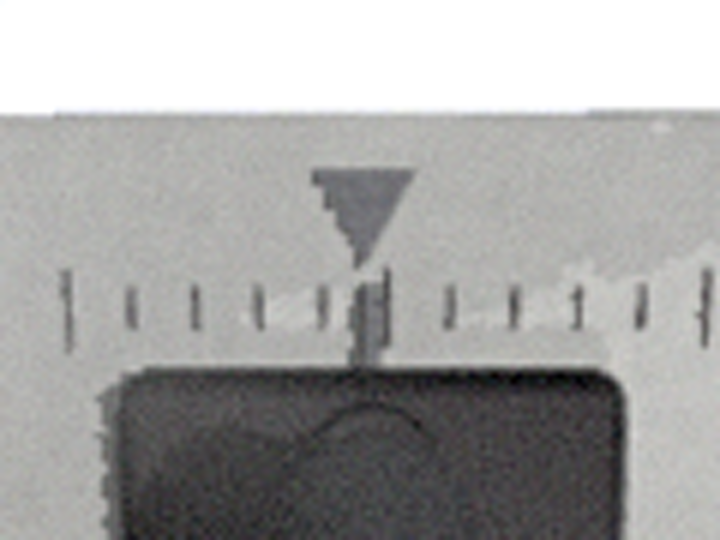

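The triangle tip is at crop (361,268) and the pointer bar, with a shadow on its left, is at about x 362–382, so it sits slightly to the right. I'll take raw profiles to get the size.

```bash
python3 - <<'E'
from h import *
import pickle
c=pickle.load(open('w3.pkl','rb'));g=cv2.cvtColor(c['image'],cv2.COLOR_BGR2GRAY)
print('cols',list(range(266,294)))
for v in range(101,136):print(v,(v-74)*6,g[v,266:294])
E
```

```text
cols [266, 267, 268, 269, 270, 271, 272, 273, 274, 275, 276, 277, 278, 279, 280, 281, 282, 283, 284, 285, 286, 287, 288, 289, 290, 291, 292, 293]
101 162 [ 98  99  97 100  98  99  98  98 102 103  98 102 103  99  99  99 100  98
 102 101  99  97  96  98  97  98 100  99]
102 168 [ 97  99  97  92  72  72  72  73  74  74  73  73  72  75  68  74  70  73
  73  71  78  88  99  99 101  97 100  99]
103 174 [ 97  97  98  94  55  63  64  61  62  65  64  64  66  66  63  63  61  65
  62  62  70  96  97  95 100  99  99  99]
104 180 [ 99  98  99  92  61  60  61  63  62  62  59  62  65  67  64  65  63  60
  65  66  84 100 100  99  97 100 101  98]
105 186 [101  98 101  98  96  85  65  64  61  66  62  62  62  65  67  66  62  63
  63  81  96  98  96  98  98  98  99 100]
106 192 [ 98  97 101 101 101  93  59  62  63  68  65  63  65  62  66  63  61  61
  71  89  98 100  98 101  95  99  98  96]
107 198 [ 98  96 102  98  99  93  58  64  58  63  64  60  59  61  61  62  60  62
  78  97  98  96 100  98  98  98  96 100]
108 204 [ 98  98  97 100 102  92  59  63  61  61  64  65  60  62  64  61  62  70
  93 101  99
[... 2594 characters left out ...]
4  98  97  93  97]
130 336 [ 96  97  96  98  96  98  97  99  98  97  95  55  47  66  63  58  48  86
 100  97  97  97  96  98  95  97 100  97]
131 342 [97 96 97 97 96 99 96 97 93 97 93 56 50 63 61 55 59 88 96 98 95 97 92 97
 98 98 99 97]
132 348 [ 96  94  97  96  96  99  94  98  97  91  66  54  47  66  64  75  92 100
  99  97  94  98  95  96 100  95 102  98]
133 354 [ 96  98  98  98 100  99 100  99 101  95  59  54  53  63  67  85 104 102
 100  98  99  97  99 100  98 100 101 104]
134 360 [101 103 101  98 100 102  96  99  99  94  56  56  53  66  66  83 101 104
  98 101 100 103 103 102 102 102 102 102]
135 366 [62 57 54 50 54 56 61 54 55 51 43 26 38 38 43 51 57 60 57 58 56 54 57 56
 53 57 56 48]
```

```bash
python3 - <<'E'
from h import *
import pickle
c=pickle.load(open('w3.pkl','rb'));P=cloud(c)
print(list(range(272,288)))
for v in list(range(102,119,2))+list(range(119,135,2)):print(v,(P[v,272:288,2]*1000).round(0).astype(int),((P[v,278,:2]@Y)*1000).round(1))
E
```

```text
[272, 273, 274, 275, 276, 277, 278, 279, 280, 281, 282, 283, 284, 285, 286, 287]
102 [22 22 20 21 21 21 21 20 20 20 20 21 22 22 19 21] 195.8
104 [20 20 18 22 20 21 21 21 20 21 21 20 19 20 15 15] 195.8
106 [15 21 20 20 19 19 20 22 20 19 19 21 21 15 15 13] 195.9
108 [15 16 21 20 20 20 22 20 20 21 19 20 16 16 15 14] 195.9
110 [17 15 15 19 20 18 19 19 20 20 19 15 15 17 14 14] 195.9
112 [14 18 16 15 22 20 19 19 21 19 15 16 16 17 15 14] 195.9
114 [15 17 14 16 16 21 20 21 21 15 15 16 15 16 16 15] 195.9
116 [14 18 16 15 15 15 21 21 15 13 13 15 15 15 16 16] 195.9
118 [16 15 15 16 16 17 16 14 15 16 16 16 15 15 15 16] 195.9
119 [13 14 17 16 15 15 16 15 15 15 18 16 14 15 16 16] 195.9
121 [16 15 14 15 17 16 14 31 30 14 16 16 15 16 16 16] 195.9
123 [15 17 15 16 14 14 15 29 31 30 17 16 15 13 17 15] 195.9
125 [14 16 15 16 15 14 15 30 31 28 16 15 15 14 17 14] 195.9
127 [16 15 14 16 16 15 15 29 29 30 15 15 15 16 15 16] 196.0
129 [14 16 15 16 14 16 15 31 30 29 15 16 17 15 16 15] 196.0
131 [16 15 14 14 17 15 15 30 29 31 15 16 14 16 15 15] 196.0
133 [16 16 15 14 16 15 15 30 30 29 15 15 16 16 15 16] 196.0
```

Depth agrees: triangle axis at column 278.5, pointer at about 279.8, so about +1.7 mm still to go. Back to the fin.

```bash
python3 - <<'E'
from h import *
import pickle
c=pickle.load(open('w3.pkl','rb'));P=cloud(c).reshape(-1,3);a=P[:,:2]@X;b=P[:,:2]@Y
m=(P[:,2]>.077)&(P[:,2]<.088)&(abs(a-.538)<.025)&(abs(b-.158)<.025);print(m.sum(),np.percentile(a[m],[3,97]).mean(),np.percentile(b[m],[3,97]).mean())
print(where(),sd(.537,.1585,.058,-11.65))
E
```

```text
167 0.5393325506162794 0.15593592260470066
(np.float64(0.6821), np.float64(0.1953), np.float64(0.333), array([-179.8,   -0.2,  -11.7]), array([-0.7,  0.6, -0.2]), 0.0384) [-0.1462  0.0378  0.2743 -0.1   ]
```

Emit:
move_arm(
  deltas=[
    [[-0.045,0.01,0,0,-0.1],[-0.1,0.03,0.01,0,-0.1],[-0.146,0.039,0.05,0,-0.1],[-0.146,0.039,0.1,0,-0.1],[-0.146,0.039,0.16,0,-0.1],[-0.146,0.039,0.22,0,-0.1],[-0.146,0.039,0.274,0,-0.1],[-0.146,0.039,0.274,0,-0.1]],
  ],
)

```text
t: 11.78
ee_pos: [0.5546, 0.045, 0.057]
tcp_rot: [-3.141, 0.001, -0.204]
wrist_force: [-0.7, -0.4, 1.2]
width: 0.0381
```

```bash
python3 - <<'E'
from h import *
print(where())
E
```

```text
(np.float64(0.534), np.float64(0.1561), np.float64(0.057), array([-180. ,    0. ,  -11.7]), array([-0.7, -0.4,  1.2]), 0.0381)
```

Emit:
move_arm(
  deltas=[
    [[0,0,0,0,-0.5],[0,0,0,0,-0.9],[0,0,0,0,-0.9],[0,0,0,0,-0.9]],
  ],
)

```text
t: 12.28
ee_pos: [0.556, 0.0452, 0.0608]
tcp_rot: [-3.139, -0.004, -0.203]
wrist_force: [-3.7, 0.4, 7.0]
width: 0.0132
```

```bash
python3 - <<'E'
from h import *
print(where())
E
```

```text
(np.float64(0.5355), np.float64(0.1565), np.float64(0.0608), array([-179.9,   -0.2,  -11.6]), array([-3.7,  0.4,  7. ]), 0.0132)
```

Emit:
move_arm(
  deltas=[
    [[0,-0.0015,0,0,-0.9],[0,-0.0025,0,0,-0.9],[0,-0.0025,0,0,-0.9]],
  ],
)

```text
t: 12.65
ee_pos: [0.5562, 0.0459, 0.0609]
tcp_rot: [3.142, -0.004, -0.204]
wrist_force: [2.8, -7.7, -9.4]
width: 0.0131
```

```bash
python3 - <<'E'
from h import *
print(where())
E
```

```text
(np.float64(0.5354), np.float64(0.1572), np.float64(0.0609), array([180. ,  -0.2, -11.7]), array([ 2.8, -7.7, -9.4]), 0.0131)
```

Emit:
move_arm(
  deltas=[
    [[0,-0.002,0,0,-0.9],[0,-0.003,0,0,-0.9],[0,-0.003,0,0,-0.9]],
  ],
)

```text
t: 13.02
ee_pos: [0.5564, 0.0471, 0.0609]
tcp_rot: [3.139, -0.003, -0.204]
wrist_force: [2.9, -7.3, -10.1]
width: 0.0131
```

```bash
python3 - <<'E'
from h import *
print(where())
E
```

```text
(np.float64(0.5354), np.float64(0.1585), np.float64(0.0609), array([179.9,  -0.2, -11.7]), array([  2.9,  -7.3, -10.1]), 0.0131)
```

Emit:
move_arm(
  deltas=[
    [[0,0,0,0,-0.9],[0,0,0,0,-0.1],[0,0,0,0,-0.1],[0,0,-0.06,0,-0.1],[0,0,-0.12,0,-0.1],[0,-0.01,-0.18,0,-0.1],[0,-0.02,-0.23,0,-0.1],[0.01,-0.037,-0.27,0,-0.1]],
  ],
)

```text
t: 14.02
ee_pos: [0.5729, 0.0822, 0.3355]
tcp_rot: [-3.141, -0.008, -0.204]
wrist_force: [0.5, 0.3, -0.6]
width: 0.0384
```

Emit:
move_arm(
  deltas=[
    [[0.05,0,0,0,-0.1],[0.1,0,0,0,-0.1],[0.135,0,0,0,-0.1],[0.135,0,0,0,-0.1],[0.135,0,0,0,-0.1]],
  ],
)

```text
t: 14.65
ee_pos: [0.705, 0.0549, 0.3374]
tcp_rot: [-3.141, -0.009, -0.204]
wrist_force: [-0.6, 0.3, 0.7]
width: 0.0385
```

```bash
cat > look.py <<'E'
from h import *
import pickle,sys
print(where())
c=cam('wrist');pickle.dump(c,open('w4.pkl','wb'))
cs=[c]+[cam('wrist') for _ in range(3)]
P=np.mean([cloud(k) for k in cs],0);g=np.mean([k['image'].mean(2) for k in cs],0)
q=np.linalg.inv(c['W'])@np.r_[.743*X+.195*Y,.025,1];uv=c['intrinsics']@q[:3]/q[2];u,v=uv[:2].round().astype(int);print(u,v)
print(list(range(u-9,u+10)))
for r in range(v-17,v+16,2):print(r,(P[r,u-9:u+10,2]*1000).round(0).astype(int))
for r in range(v-1,v+16,2):print(r,g[r,u-9:u+10].round(0).astype(int))
cr=c['image'][v-45:v+45,u-60:u+60];cv2.imwrite(f'pics/{sys.argv[1]}.png',cv2.resize(cv2.convertScaleAbs(cr,alpha=1.8),None,fx=6,fy=6,interpolation=cv2.INTER_CUBIC))
E
python3 look.py w4
```

```text
(np.float64(0.6794), np.float64(0.1961), np.float64(0.3374), array([-180. ,   -0.5,  -11.7]), array([-0.6,  0.3,  0.7]), 0.0385)
279 118
[270, 271, 272, 273, 274, 275, 276, 277, 278, 279, 280, 281, 282, 283, 284, 285, 286, 287, 288]
101 [15 20 20 20 20 21 21 21 20 20 19 20 20 20 20 21 20 20 16]
103 [15 15 21 19 20 20 20 20 20 20 21 20 20 21 20 20 21 15 16]
105 [15 15 15 20 20 20 20 20 21 21 21 20 20 21 20 19 16 15 15]
107 [15 15 15 15 20 20 20 20 20 21 21 20 20 21 15 15 15 14 15]
109 [                  14                   16                   15
                   16                   15                   20
                   21                   20                   21
 -9223372036854775808                   20                   20
                   20                   15                   15
                   15                   15                   15
                   16]
111 [16 15 15 15 16 15 19 20 20 21 20 20 15 16 15 15 16 16 15]
113 [15 16 15 16 15 15 15 19 21 20 20 15 16 15 15 15 16 16 15]
115 [15 16 15 15 15 15 16 15 18 21 16 16 15 15 15 15 16 15 15]
117 [16 15 15 1
[... 1009 characters left out ...]
98  99  99  98  98 100  91  51  78 100  97  96  97
  96]
121 [92 66 64 98 95 79 59 49 62 65 80 92 60 78 99 96 96 97 96]
123 [ 94  70  60  99 102  92  57  46  64  66  79  89  60  81 100  98  95  97
  95]
125 [ 97  79  63 102  99  65  53  49  64  67  80  92  56  80  98  98  95  95
  95]
127 [ 96  85  78 103  95  60  51  50  63  65  80  91  55  79  98  99  96  96
  96]
129 [97 95 96 97 97 88 54 48 63 66 81 90 58 80 98 97 95 96 96]
131 [95 96 97 97 92 66 53 52 66 66 80 98 97 98 99 99 98 96 98]
133 [81 84 83 82 78 48 44 44 56 57 70 85 85 84 85 83 83 82 82]look.py:9: RuntimeWarning: invalid value encountered in cast
  for r in range(v-17,v+16,2):print(r,(P[r,u-9:u+10,2]*1000).round(0).astype(int))
```

View pics/w4.png

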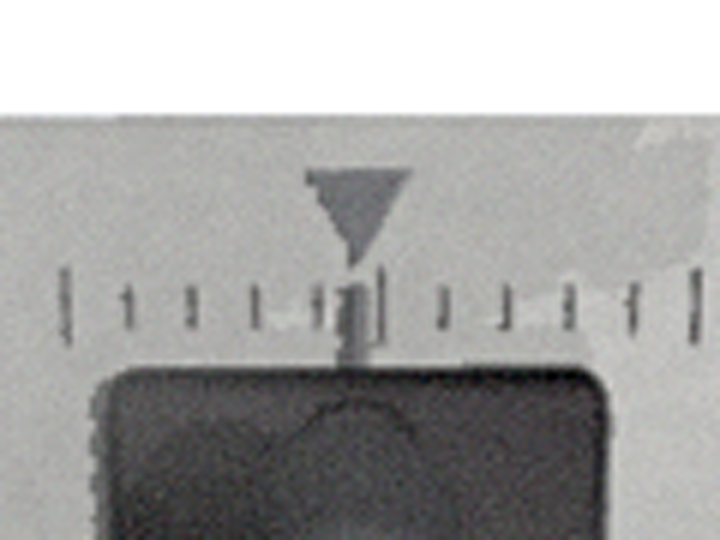

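Tip at column 278.7 and pointer at 278.55: aligned to about 0.3 mm. Next, measure the open knob for the return swing.

```bash
python3 - <<'E'
from h import *
import pickle
c=pickle.load(open('w4.pkl','rb'));P=cloud(c).reshape(-1,3);a=P[:,:2]@X;b=P[:,:2]@Y
def bl(n,a0,b0,r,z0,z1):
    m=(P[:,2]>z0)&(P[:,2]<z1)&(np.hypot(a-a0,b-b0)<r);print(n,m.sum(),np.percentile(a[m],[3,97]).mean(),np.percentile(b[m],[3,97]).mean())
bl('knob',.475,.23,.025,.086,.097);bl('hub',.538,.226,.014,.052,.060);bl('fin',.538,.158,.025,.077,.088)
print(where(),sd(.474,.229,.2,-15.65))
E
```

```text
knob 96 0.4748870204715139 0.22969431705516075
hub 163 0.5385495904684243 0.22512414235959471
fin 159 0.5393390675289317 0.15773093187597842
(np.float64(0.6787), np.float64(0.1961), np.float64(0.3387), array([-179.9,   -0.6,  -11.7]), array([ 0.6,  0.1, -0.9]), 0.0385) [-0.2061 -0.0326  0.1365  4.    ]
```

Emit:
move_arm(
  deltas=[
    [[-0.045,-0.005,0,1,-0.1],[-0.1,-0.015,0.01,2,-0.1],[-0.155,-0.033,0.02,4,-0.1],[-0.206,-0.033,0.05,4,-0.1],[-0.206,-0.033,0.1,4,-0.1],[-0.206,-0.033,0.16,4,-0.1],[-0.206,-0.033,0.2,4,-0.1],[-0.206,-0.033,0.2,4,-0.1]],
  ],
)

```text
t: 15.85
ee_pos: [0.5089, 0.1279, 0.1348]
tcp_rot: [3.14, -0.007, -0.273]
wrist_force: [0.1, 0.2, 1.0]
width: 0.0384
```

```bash
python3 - <<'E'
from h import *
print(where(),sd(.4745,.2297,.061,-15.65))
E
```

```text
(np.float64(0.4726), np.float64(0.2281), np.float64(0.1348), array([179.9,  -0.4, -15.7]), array([0.1, 0.2, 1. ]), 0.0384) [ 0.0013 -0.0019  0.0738 -0.    ]
```

Emit:
move_arm(
  deltas=[
    [[0.0015,-0.0015,0.04,0,-0.1],[0.0015,-0.0015,0.073,0,-0.1],[0.0015,-0.0015,0.073,0,-0.1],[0.0015,-0.0015,0.073,0,-0.5],[0.0015,-0.0015,0.073,0,-0.9],[0.0015,-0.0015,0.073,0,-0.9],[0.0015,-0.0015,0.073,0,-0.9]],
  ],
  squeeze=25,
)

```text
t: 16.73
ee_pos: [0.5131, 0.1296, 0.0645]
tcp_rot: [-3.14, -0.011, -0.273]
wrist_force: [-0.8, 0.7, 7.0]
width: 0.0151
```

```bash
python3 arc.py .2257 80 72 64 56 48 40 32 24
```

```text
(np.float64(0.4763), np.float64(0.2305), np.float64(0.0645), array([-179.9,   -0.6,  -15.6]), array([-0.8,  0.7,  7. ]), 0.0151)
r 0.06187449938392157 angle 85.53044502844347
80.0 [-0.0028 -0.0063 -0.    ] 5.5
72.0 [-0.0012 -0.0152  0.    ] 13.5
64.0 [ 0.0016 -0.0238  0.0001] 21.5
56.0 [ 0.0056 -0.032   0.0001] 29.5
48.0 [ 0.0107 -0.0395  0.0002] 37.5
40.0 [ 0.0167 -0.0462  0.0003] 45.5
32.0 [ 0.0237 -0.0521  0.0004] 53.5
24.0 [ 0.0314 -0.0569  0.0004] 61.5
```

```bash
sed -i 's/piv+.065\*d-p/piv+np.hypot(*r)*d-p/' arc.py; python3 arc.py .2257 80 72 64 56 48 40 32 24
```

```text
(np.float64(0.4763), np.float64(0.2305), np.float64(0.0645), array([-179.9,   -0.6,  -15.6]), array([-0.8,  0.7,  7. ]), 0.0151)
r 0.06187449938392157 angle 85.53044502844347
80.0 [ 0.0003 -0.006   0.    ] 5.5
72.0 [ 0.0018 -0.0145  0.    ] 13.5
64.0 [ 0.0045 -0.0227  0.0001] 21.5
56.0 [ 0.0083 -0.0304  0.0001] 29.5
48.0 [ 0.0131 -0.0376  0.0002] 37.5
40.0 [ 0.0189 -0.044   0.0003] 45.5
32.0 [ 0.0255 -0.0495  0.0004] 53.5
24.0 [ 0.0329 -0.0541  0.0005] 61.5
```

Emit:
move_arm(
  deltas=[
    [[0.0003,-0.006,0,5.5,-0.9],[0.0018,-0.0145,0,13.5,-0.9],[0.0045,-0.0227,0,21.5,-0.9],[0.0083,-0.0304,0,29.5,-0.9],[0.0131,-0.0376,0,37.5,-0.9],[0.0189,-0.044,0,45.5,-0.9],[0.0255,-0.0495,0,53.5,-0.9],[0.0329,-0.0541,0,61.5,-0.9]],
  ],
)

```text
t: 17.73
ee_pos: [0.5583, 0.1728, 0.0649]
tcp_rot: [-3.134, -0.003, -1.351]
wrist_force: [-1.7, -0.8, -1.1]
width: 0.0152
```

```bash
python3 arc.py .2257 20 12 6 1 -2 -4
```

```text
(np.float64(0.5119), np.float64(0.282), np.float64(0.0649), array([-179.6,   -0.2,  -77.4]), array([-1.7, -0.8, -1.1]), 0.0152)
r 0.06205111201252861 angle 24.874680665102243
20.0 [ 0.0002 -0.0053  0.    ] 4.9
12.0 [ 0.0014 -0.0138  0.0001] 12.9
6.0 [ 0.0031 -0.0201  0.0002] 18.9
1.0 [ 0.005  -0.0252  0.0002] 23.9
-2.0 [ 0.0064 -0.0281  0.0002] 26.9
-4.0 [ 0.0074 -0.03    0.0003] 28.9
```

Emit:
move_arm(
  deltas=[
    [[0.0002,-0.0053,0,4.9,-0.9],[0.0014,-0.0138,0,12.9,-0.9],[0.0031,-0.02,0,18.9,-0.9],[0.005,-0.0252,0,24,-0.9],[0.0064,-0.028,0,24,-0.9],[0.0064,-0.028,0,24,-0.9]],
  ],
)

```text
t: 18.48
ee_pos: [0.5849, 0.173, 0.0649]
tcp_rot: [-3.137, -0.0, -1.768]
wrist_force: [-6.7, 1.7, -0.6]
width: 0.0152
```

```bash
python3 arc.py .2257 0 -2
```

```text
(np.float64(0.538), np.float64(0.2876), np.float64(0.0649), array([-179.8,   -0. , -101.3]), array([-6.7,  1.7, -0.6]), 0.0152)
r 0.0618817982418747 angle 0.03702809157455008
0.0 [ 0. -0.  0.] 0.0
-2.0 [ 0.0001 -0.0022  0.    ] 2.0
```

Emit:
move_arm(
  deltas=[
    [[0,-0.003,0,0,-0.9],[0,-0.003,0,0,-0.9]],
  ],
)

```text
t: 18.73
ee_pos: [0.5852, 0.173, 0.0648]
tcp_rot: [3.141, -0.0, -1.766]
wrist_force: [-9.4, 2.8, 2.3]
width: 0.0151
```

```bash
python3 arc.py .2257 0
```

```text
(np.float64(0.5382), np.float64(0.2876), np.float64(0.0648), array([ 180. ,   -0. , -101.2]), array([-9.4,  2.8,  2.3]), 0.0151)
r 0.061879022983485764 angle -0.17629934992581187
0.0 [-0.      0.0002  0.    ] -0.2
```

Emit:
move_arm(
  deltas=[
    [[0,0.002,0,0,-0.9],[0,0.002,0,0,-0.1],[0,0.002,0,0,-0.1],[0,0.002,-0.05,0,-0.1],[0,0.002,-0.11,0,-0.1],[0,0.002,-0.17,0,-0.1],[0,0.002,-0.23,0,-0.1],[0,0.002,-0.27,0,-0.1]],
  ],
)

```text
t: 19.73
ee_pos: [0.584, 0.1731, 0.3389]
tcp_rot: [-3.138, 0.002, -1.766]
wrist_force: [0.9, 0.8, -0.6]
width: 0.0384
```

```bash
python3 - <<'E'
from h import *
c=cam('wrist');P=cloud(c).reshape(-1,3);a=P[:,:2]@X;b=P[:,:2]@Y
def bl(n,a0,b0,r,z0,z1):
    m=(P[:,2]>z0)&(P[:,2]<z1)&(np.hypot(a-a0,b-b0)<r)
    if m.sum()>3:print(n,m.sum(),np.percentile(a[m],[3,97]).mean(),np.percentile(b[m],[3,97]).mean())
bl('knob',.536,.29,.025,.086,.097);bl('hub',.538,.226,.014,.052,.060);bl('fin',.538,.158,.025,.077,.088)
bl('cover',.63,.195,.06,.07,.1);bl('coverhi',.63,.195,.06,.083,.1)
print(where(), sd(.68,.196,.337,-11.65))
E
```

```text
knob 126 0.5366011372696751 0.28985375100575755
hub 213 0.5381776804732433 0.22595185663561615
fin 294 0.5378849028507129 0.15764821377936217
cover 2097 0.621261254955497 0.19526646860337937
coverhi 1275 0.6315056010422149 0.19526752318966273
(np.float64(0.5382), np.float64(0.2874), np.float64(0.3437), array([-179.4,    0.3, -101.2]), array([-1.5, -1.6,  4.4]), 0.0386) [ 9.25e-02 -1.41e-01  7.70e-03 -8.96e+01]
```

Emit:
move_arm(
  deltas=[
    [[0,0,0,-10,-0.1],[0.01,-0.02,0,-20,-0.1],[0.02,-0.04,0,-30,-0.1],[0.04,-0.06,0.002,-40,-0.1],[0.055,-0.08,0.004,-50,-0.1],[0.07,-0.1,0.005,-60,-0.1],[0.085,-0.12,0.006,-70,-0.1],[0.0925,-0.14,0.007,-80,-0.1]],
  ],
)

```text
t: 20.78
ee_pos: [0.7052, 0.0536, 0.3381]
tcp_rot: [-3.135, -0.01, -0.365]
wrist_force: [0.7, -0.7, 0.1]
width: 0.0389
```

Emit:
move_arm(
  deltas=[
    [[0,0,0,-9.5,-0.1],[0,0,0,-9.5,-0.1],[0,0,0,-9.5,-0.1]],
  ],
)

```text
t: 21.15
ee_pos: [0.7051, 0.0537, 0.3384]
tcp_rot: [-3.136, -0.012, -0.202]
wrist_force: [0.7, 0.3, -0.5]
width: 0.0382
```

```bash
sed -i 's/np.mean(\[cloud/np.nanmedian([cloud/' look.py; python3 look.py w5
```

```text
(np.float64(0.6798), np.float64(0.1949), np.float64(0.3384), array([-179.7,   -0.7,  -11.6]), array([ 0.7,  0.3, -0.5]), 0.0382)
279 119
[270, 271, 272, 273, 274, 275, 276, 277, 278, 279, 280, 281, 282, 283, 284, 285, 286, 287, 288]
102 [16 20 20 20 20 20 20 19 21 20 20 20 20 20 21 20 20 20 15]
104 [15 15 20 21 20 21 20 21 20 20 20 20 20 20 20 20 21 15 17]
106 [15 15 15 20 21 20 21 20 20 20 21 21 20 21 19 21 15 15 15]
108 [15 15 16 15 19 21 20 21 20 19 21 20 20 20 21 15 16 16 15]
110 [15 15 15 16 16 17 20 21 21 20 20 21 21 20 15 16 15 15 15]
112 [16 16 16 15 15 15 15 20 20 21 21 21 15 15 15 16 16 16 16]
114 [15 15 17 15 15 16 15 16 21 20 20 15 16 15 15 15 15 15 14]
116 [16 15 15 15 15 16 15 14 16 20 15 15 16 15 16 15 15 16 15]
118 [15 15 15 15 16 15 15 15 15 15 15 15 15 15 16 15 15 16 16]
120 [16 15 16 15 15 15 15 15 15 16 16 15 15 16 16 15 14 15 15]
122 [15 15 16 16 15 15 15 15 31 30 29 15 15 15 15 16 14 15 15]
124 [16 15 16 16 15 16 16 15 30 30 30 15 16 16 14 16 15 16 14]
126 [16 16 16 15 15 15 15 15 30 31 30 15 16 16 15 15 15 15 15]
128 [15 16 16 15 15 16 16 15 30 30 30 15 15 15 1
[... 170 characters left out ...]
30 30 28 15 16 15 15 15 16 15 16]
118 [97 97 96 99 98 99 98 97 94 96 97 95 81 81 99 99 97 96 96]
120 [ 97  96  96  97  98  97  98  99  98  98 100  93  57  67  98  97  98  97
  96]
122 [ 94  74  55  92 100  92  61  47  62  60  72  93  65  67  96  96  96  96
  98]
124 [ 98  88  55  91 102  91  57  49  63  65  72  93  63  67  97  97  95  95
  96]
126 [106  95  58  91  95  67  58  49  62  64  73  94  55  71  98  98  96  95
  96]
128 [100  91  74  94  98  83  54  48  63  64  76  93  66  71  98  96  96  96
  95]
130 [96 94 97 95 97 90 55 46 65 64 76 92 66 74 96 95 97 95 96]
132 [98 96 97 95 92 65 54 50 66 63 76 99 97 98 97 98 98 97 97]
134 [72 76 75 74 69 45 43 42 50 53 62 76 77 74 77 78 80 78 75]
```

View pics/w5.png

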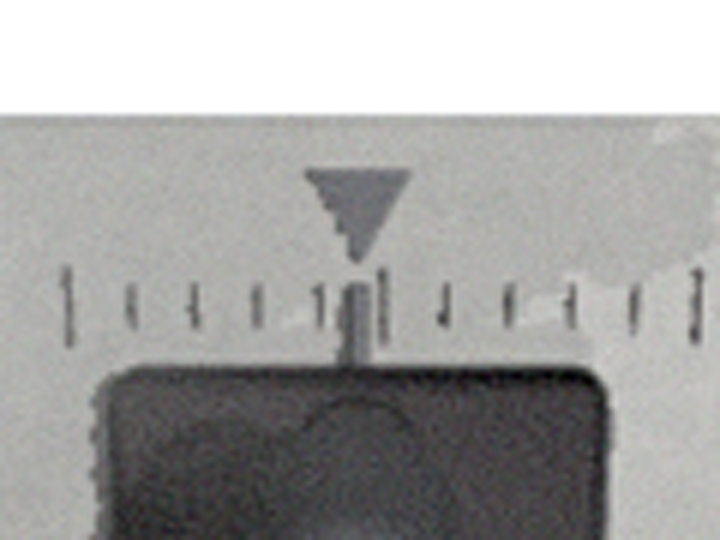

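Aligned and locked: triangle at 279.0, pointer at 278.9. Next, turn the tool and press the cover with closed fingers.

Emit:
move_arm(
  deltas=[
    [[-0.03,0,0,10,-0.5],[-0.06,0,0,20,-1],[-0.068,0,0,30,-1],[-0.068,0,0,40,-1],[-0.068,0,0,50,-1],[-0.068,0,0,60,-1],[-0.068,0,0,70,-1],[-0.068,0,0,80,-1]],
  ],
)

```text
t: 22.35
ee_pos: [0.6382, 0.0674, 0.3378]
tcp_rot: [-3.129, 0.003, -1.603]
wrist_force: [0.3, 0.4, 0.1]
width: -0.0006
```

Emit:
move_arm(
  deltas=[
    [[0,0,0.04,10,-1],[0,0,0.09,10,-1],[0,0,0.14,10,-1],[0,0,0.19,10,-1],[0,0,0.22,10,-1],[0,0,0.22,10,-1]],
  ],
)

```text
t: 23.1
ee_pos: [0.6393, 0.0678, 0.1154]
tcp_rot: [-3.134, 0.003, -1.778]
wrist_force: [-0.4, -0.6, 1.3]
width: -0.0001
```

```bash
python3 - <<'E'
from h import *
print(where(),sd(.612,.1955,.062,-101.65))
c=cam('wrist');P=cloud(c).reshape(-1,3);a=P[:,:2]@X;b=P[:,:2]@Y
m=(abs(b-.172)<.006)&(abs(a-.62)<.06)&(P[:,2]>.05)&(P[:,2]<.11)
o=np.argsort(a[m]);q=np.c_[a[m],P[m][:,2]][o];print(q[::max(1,len(q)//25)].round(4))
m=(abs(b-.1955)<.012)&(a>.555)&(a<.6)&(P[:,2]>.05)&(P[:,2]<.11)
o=np.argsort(a[m]);q=np.c_[a[m],P[m][:,2]][o];print(q[::max(1,len(q)//15)].round(4))
E
```

```text
(np.float64(0.6125), np.float64(0.1955), np.float64(0.1154), array([-179.6,    0.2, -101.9]), array([-0.4, -0.6,  1.3]), -0.0001) [ 0.0002  0.0009  0.0534 -0.2   ]
[[0.5752 0.0571]
 [0.5803 0.0608]
 [0.5847 0.0614]
 [0.5891 0.061 ]
 [0.5936 0.0621]
 [0.5981 0.0615]
 [0.6022 0.0615]
 [0.6067 0.0623]
 [0.6114 0.1002]
 [0.614  0.1026]
 [0.6167 0.102 ]
 [0.6199 0.0998]
 [0.6229 0.0983]
 [0.6263 0.096 ]
 [0.6298 0.0921]
 [0.6333 0.0895]
 [0.6371 0.0877]
 [0.6409 0.0848]
 [0.645  0.0822]
 [0.6493 0.0794]
 [0.6538 0.0762]
 [0.6587 0.0722]
 [0.6662 0.0625]
 [0.6708 0.0604]
 [0.6753 0.0613]
 [0.6795 0.0624]]
[[0.5751 0.0566]
 [0.5785 0.061 ]
 [0.5806 0.0617]
 [0.5822 0.0768]
 [0.5836 0.0647]
 [0.585  0.0746]
 [0.5865 0.0613]
 [0.5872 0.0648]
 [0.5885 0.0624]
 [0.5901 0.062 ]
 [0.5919 0.0607]
 [0.5937 0.0607]
 [0.5953 0.0727]
 [0.5968 0.0604]
 [0.5983 0.0611]
 [0.5998 0.062 ]]
```

Emit:
move_arm(
  deltas=[
    [[0,-0.0055,0,0,-1],[0,-0.0055,0.01,0,-1],[0,-0.0055,0.02,0,-1],[0,-0.0055,0.03,0,-1],[0,-0.0055,0.037,0,-1],[0,-0.0055,0.043,0,-1],[0,-0.0055,0.045,0,-1]],
  ],
)

```text
t: 24.02
ee_pos: [0.6467, 0.0669, 0.0726]
tcp_rot: [-3.13, 0.004, -1.777]
wrist_force: [-0.7, 0.8, 0.6]
width: -0.0003
```

```bash
python3 - <<'E'
from h import *
print(where())
E
```

```text
(np.float64(0.6199), np.float64(0.1961), np.float64(0.0726), array([-179.4,    0.3, -101.8]), array([-0.7,  0.8,  0.6]), -0.0003)
```

Emit:
move_arm(
  deltas=[
    [[0,0,0.002,0,-1],[0,0,0.004,0,-1],[0,0,0.005,0,-1],[0,0,0.006,0,-1]],
  ],
)

```text
t: 24.52
ee_pos: [0.647, 0.0669, 0.0704]
tcp_rot: [-3.128, 0.005, -1.776]
wrist_force: [-11.1, 1.2, 21.2]
width: 0.0
```

Emit:
move_arm(
  deltas=[
    [[0,0,0.002,0,-1],[0,0,0.003,0,-1],[0,0,0.003,0,-1]],
  ],
)

```text
t: 24.9
ee_pos: [0.647, 0.0669, 0.0705]
tcp_rot: [-3.126, 0.005, -1.776]
wrist_force: [-9.8, 1.7, 16.4]
width: -0.0
```

Emit:
move_arm(
  deltas=[
    [[0,0,0.005,0,-1],[0,0,0.006,0,-1],[0,0,0,0,-1],[0,0,-0.02,0,-1],[0,0,-0.06,0,-1],[0,0,-0.11,0,-1],[0,0,-0.16,0,-1]],
  ],
)

```text
t: 25.78
ee_pos: [0.6444, 0.0666, 0.2319]
tcp_rot: [-3.126, 0.005, -1.776]
wrist_force: [0.3, -0.0, 0.3]
width: -0.0001
```

```bash
python3 - <<'E'
from h import *
print(where())
c=cam('wrist');cv2.imwrite('pics/w6.png',cv2.convertScaleAbs(c['image'],alpha=1.6))
P=cloud(c).reshape(-1,3);a=P[:,:2]@X;b=P[:,:2]@Y
m=(abs(b-.172)<.008)&(abs(a-.62)<.06)&(P[:,2]>.05)&(P[:,2]<.13)
o=np.argsort(a[m]);q=np.c_[a[m],P[m][:,2]][o];print(q[::max(1,len(q)//25)].round(4))
E
```

```text
(np.float64(0.6177), np.float64(0.1954), np.float64(0.2319), array([-179.1,    0.3, -101.7]), array([ 0.3, -0. ,  0.3]), -0.0001)
[[0.5752 0.0574]
 [0.5798 0.0617]
 [0.5838 0.0619]
 [0.5883 0.0614]
 [0.5924 0.0604]
 [0.5966 0.0613]
 [0.6006 0.0606]
 [0.6049 0.0707]
 [0.6088 0.0708]
 [0.6126 0.0697]
 [0.6165 0.0709]
 [0.6204 0.0707]
 [0.6243 0.0691]
 [0.6282 0.0699]
 [0.6321 0.0697]
 [0.636  0.0709]
 [0.6399 0.0703]
 [0.6437 0.0703]
 [0.6476 0.0701]
 [0.6515 0.0699]
 [0.6554 0.0704]
 [0.6607 0.0618]
 [0.6656 0.0612]
 [0.6701 0.062 ]
 [0.6741 0.0627]
 [0.6786 0.0618]]
```

View pics/w6.png

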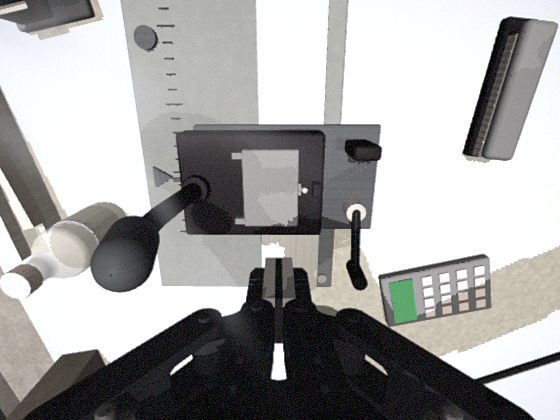

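Cover lies flat at 70–71 mm and stays shut; lever is along +y and the pointer region is at the triangle (172,178). Rise clear, check the fin position once more, hand in.

Emit:
move_arm(
  deltas=[
    [[0,0,-0.04,0,-1],[0,0,-0.08,0,-1],[0,0,-0.1,0,-1],[0,0,-0.1,0,-1]],
  ],
)

```text
t: 26.32
ee_pos: [0.645, 0.066, 0.3417]
tcp_rot: [-3.111, 0.009, -1.776]
wrist_force: [-0.4, 0.0, -0.7]
width: -0.0003
```

```bash
python3 - <<'E'
from h import *
c=cam('wrist');P=cloud(c).reshape(-1,3);a=P[:,:2]@X;b=P[:,:2]@Y
def bl(n,a0,b0,r,z0,z1):
    m=(P[:,2]>z0)&(P[:,2]<z1)&(np.hypot(a-a0,b-b0)<r)
    if m.sum()>3:print(n,m.sum(),np.percentile(a[m],[3,97]).mean(),np.percentile(b[m],[3,97]).mean(),np.median(P[m,2]))
bl('knob',.536,.29,.025,.086,.097);bl('hub',.538,.226,.014,.052,.060);bl('fin',.538,.158,.025,.077,.088);bl('cover',.63,.195,.03,.066,.11)
print(where());print(manip.hand_in())
E
```

```text
knob 114 0.5369390823894623 0.28958488633595514 0.09176937615999795
hub 189 0.5385636740985935 0.22591355282427847 0.0565153966607681
fin 245 0.5387192855757145 0.1571690326842439 0.08175354786124217
cover 1552 0.6292016750432345 0.19480892228196822 0.07046323712913716
(np.float64(0.6179), np.float64(0.1949), np.float64(0.3399), array([-178.4,    0.5, -101.7]), array([0.2, 0.4, 0.1]), 0.0001)
the job is handed in; nothing more can be done
None
```

I did all four steps in the order asked and handed the job in at about 26 s of the 72 s allowed; the hand-in gave no verdict. I swung the clamp lever open to its stop, slid the console about 70 mm to the triangular mark, swung the lever back to its locked stop, then pressed the cover shut.

- **Alignment:** after locking, seen from above, the pointer was within about 0.3 mm of the triangle's tip. The first slide stopped about 1.7 mm short, so I gripped the fin again and corrected it before locking.
- **Lever:** the knob is back at its original locked angle about the pivot.
- **Cover:** it lies flat at about 70.5 mm and stayed shut after release.
- **After the cover press:** I rechecked the console only by depth on the fin, hub and knob. They were within about 0.5 mm of their earlier readings, which is about the measuring noise, and the pointer itself was hidden in those views.
- **Other items:** I did not measure the other objects again. No move passed close to them, and those visible in the last pictures looked undisturbed.

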